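# Put the balance's check weights back in their cases

### The arm

A 6-joint arm with a two-finger parallel gripper is mounted at the origin on a cart in front of the work surface, level with it; the furniture and walls round the work are solid. World frame = base frame: x ahead of the robot, y to its left, z up, the work surface at z = 0. Lengths are in mm, angles in rad, forces in N, time in s.
With the tool pointing down it reaches from about 275 to 975 mm from the base axis. Payload 8.4 kg.
Tool frame: the origin (TCP) lies on the centre line of the jaws, within the pads' length; the fingertips stand 19 mm ahead of it and the grasp point (between the pads) is the TCP; z points along the fingers, x is the direction in which the jaws open and shut, and the axes are right-handed (so a half turn about z gives the same grasp; the last joint's range is limited). The gripper opens to 92 mm and grips with 3 to 60 N. Pads are 20 mm wide; open, the fingers measure 128 mm over their backs; the gripper's body (75 mm by 189 mm) begins 69 mm behind the grasp point.
Start: joints at [-1.175, 0.353, 1.633, -0, 1.155, -0.002], TCP at [242.118, -576.2, 233.583] pointing down, gripper open.
Joint ranges: [-2.63, 2.63], [-0.92, 2.1], [0.06, 2.66], [-1.3, 4.44], [0, 2.69], [-3.02, 3.02]. Speed limits (rad/s): [2.22, 2.22, 2.79, 3.14, 3.14, 3.14].

### API

Orientations are given as a rotation vector (axis times angle).
In Python, from station import arm gives the robot as it stands.
- The arm moves only by the tool servo_tool, never from a script. Its argument "series" is a list of rows, each an object with "dp": the shift along the tool's x, y, z in mm, a list of three; "spin": the turn about the tool's z in rad. A call has 1 to 10 rows; each row is the pose to reach, as a shift and turn from the pose measured when the call began, along the tool's axes at that moment; what a row does not reach only later rows make up. A row lasts 1/8 s, in which the tool goes at most 62.5 mm and 10.7 degrees, less where a joint would pass 70% of its speed; a pose out of reach is approached as far as the arm can. A call with a gripper value outside its range is refused whole. "jaw" is the finger opening in mm, from 0 to 91.9, set as the call begins (left out, the last holds). The fingers move at their own pace and stop on an object; the grip force is fixed at half the most. Time passes only in rows, so rows that repeat a pose let the fingers close. It gives the time, the measured TCP pose, the force and the opening at its end, in the units of the state.
- arm.get_state(): the state, without advancing time (a new reading comes with each control period).
- arm.snapshot(name): name is "scene" or "side" or "wrist"; returns the picture (420x560x3 uint8, blue, green, red); there is no depth.
- arm.calibration(name): a dict with "fov_y" (degrees; the focal length in pixels is half the picture's height over the tangent of half this angle, whatever the lens; pixels are square), "cx", "cy" (the principal point, pixels), "dist_coeffs" ([k1, k2, p1, p2, k3] as OpenCV has them; the pictures are not rectified), "rvec" (rotation vector, rad) and "tvec" (3), from world to camera coordinates, as OpenCV has them. Camera axes: x right, y down, z forward; pixel columns grow to the right and rows downward; lengths in mm; the calibration is good to about 2 mm. A picture is of the moment at which its call begins: read the wrist's pose just before it. calibration takes no time and is no camera call; for the wrist camera it gives the pose at the moment of the call.
- arm.hand_in(): hands the job in, once; it reports no verdict.
Trained networks look in the newest picture that a camera, given by its name, has taken for a name from the list of things; names that differ only in an ending like _2 or _b are one class to them, and where a whole thing is asked for, a point or a joint stands for the part that bears it (a point fixed in the world has none). Each returns a list of dicts, best first, with "confidence" (0 to 1); they miss things now and then, are a little off and sometimes report something else, mostly with a low value. They report only what shows in the picture. A call takes as long as a camera call. They do not tell look-alikes from the thing itself.
- arm.search_frame(camera, query): "centre" ([x, y, z] in mm, in world coordinates, good to about 4 mm: the middle of the surface that is visible of it).
The state is a dict: "time": time; "q": joint angles; "dq": joint speeds; "joint_efforts": joint torques, N m; "tool_pos": TCP position; "tool_rot": TCP orientation; "force": force on the tool from outside, world axes, zero at the start; "ft_torque": the same for the moment, N m; "grip_width": opening from 0.0 (shut) to 1.0 (fully open).
Only numpy, scipy, OpenCV 4.12 (cv2) and the standard library are available. Lean on these libraries where they do the work, as an engineer would, in place of code of your own. Each camera call takes 0.05 s, during which the arm holds its last target.

### The job

The balance check is finished: take the stack of four steel check weights off the balance pan and put each one back, upright and fully down, in the well of its own wooden case - the case whose round well is made for that size of weight. Take them one at a time, do not press on the balance, and never topple a weight or set one on the bare bench, which would mark it.

Things in the scene. Friction and masses are not known exactly. Their poses are not given: they have to be found in the camera images.
- w500_centre (a point): Centre (half-way up) of the largest check weight: a polished steel upright cylinder, 46 mm diameter, 38 mm high, nominal 500 g, loose; at the start it stands on the balance pan at the bottom of the stack, roughly centred. z axis up its own axis.
- w200_centre (a point): Centre (half-way up) of the second largest check weight: a polished steel upright cylinder, 34 mm diameter, 28 mm high, nominal 200 g, loose; at the start it stands on the largest weight, roughly centred. z axis up its own axis.
- w100_centre (a point): Centre (half-way up) of the third largest check weight: a polished steel upright cylinder, 27 mm diameter, 22 mm high, nominal 100 g, loose; at the start it stands on the second largest weight, roughly centred. z axis up its own axis.
- w50_centre (a point): Centre (half-way up) of the smallest check weight: a polished steel upright cylinder, 20 mm diameter, 20 mm high, nominal 50 g, loose; at the start it stands on the third largest weight, roughly centred. z axis up its own axis.
- case500_floor (a point): Centre of the floor of the round well in the case of the largest weight: a square wooden block, 84 x 84 mm, 24 mm high, fixed to the bench, with one round well of 54 mm diameter and 15 mm depth from the block's top face (floor 9 mm above the bench), so the well is 8 mm wider than its weight and the upper 23 mm of the seated weight stand clear of the case. z axis up; x and y along the block's sides.
- case200_floor (a point): Centre of the floor of the round well in the case of the second largest weight: a square wooden block, 70 x 70 mm, 24 mm high, fixed to the bench, with one round well of 42 mm diameter and 11 mm depth from the block's top face (floor 13 mm above the bench), so the well is 8 mm wider than its weight and the upper 17 mm of the seated weight stand clear of the case. z axis up; x and y along the block's sides.
- case100_floor (a point): Centre of the floor of the round well in the case of the third largest weight: a square wooden block, 61 x 61 mm, 24 mm high, fixed to the bench, with one round well of 35 mm diameter and 9 mm depth from the block's top face (floor 15 mm above the bench), so the well is 8 mm wider than its weight and the upper 13 mm of the seated weight stand clear of the case. z axis up; x and y along the block's sides.
- case50_floor (a point): Centre of the floor of the round well in the case of the smallest weight: a square wooden block, 52 x 52 mm, 24 mm high, fixed to the bench, with one round well of 28 mm diameter and 8 mm depth from the block's top face (floor 16 mm above the bench), so the well is 8 mm wider than its weight and the upper 12 mm of the seated weight stand clear of the case. z axis up; x and y along the block's sides.
- pan_centre (a point): Centre of the top face of the balance's round steel pan, 120 mm diameter, 62 mm above the bench; all four weights stand here stacked (stack 108 mm high). The balance is a low white bench balance, 205 x 165 mm, fixed; its x axis points away from its display and keys.
Mind the look-alikes: they are no part of the job. What is shaped like the part that bears w100_centre but green is not meant.

How it is judged (in metres and radians):
At the end, for the whole second after the job is handed in: Each of the four weights rests upright (within 0.12 rad) on the floor of its own case's well: centre within 7 mm sideways of the well's centre, no more than 2.5 mm above fully seated; all at rest and released (horizontal distance between w500_centre and case500_floor below 0.007 m and z of w500_centre in the frame of case500_floor below 0.0215 m and angle between each of w500_centre, w200_centre, w100_centre, w50_centre's own z axis and vertical below 0.12 rad and linear speed of each of w500, w200, w100, w50 below 0.02 m/s and horizontal distance between w200_centre and case200_floor below 0.007 m and z of w200_centre in the frame of case200_floor below 0.0165 m and horizontal distance between w100_centre and case100_floor below 0.007 m and z of w100_centre in the frame of case100_floor below 0.0135 m and horizontal distance between w50_centre and case50_floor below 0.007 m and z of w50_centre in the frame of case50_floor below 0.0125 m); the robot touches nothing.
It fails at once if a weight is toppled (leans more than 0.9 rad) (angle between any of w500_centre, w200_centre, w100_centre, w50_centre's own z axis and vertical above 0.9 rad).
It fails at once if a weight is set down on the bare bench (its underside comes within 4 mm of the bench) (height (world z) of w500_centre below 0.023 m or height (world z) of w200_centre below 0.018 m or height (world z) of w100_centre below 0.015 m or height (world z) of w50_centre below 0.014 m).
It fails at once if the robot presses on the balance with more than 15 N (contact force between any of the fingers, the arm and balance above 15 N).
It also fails if it takes over 112 s, if anything falls off the work surface, if the arm or the gripper's body presses on something with over 40 N, if the wrist force passes 120 N, or if a joint passes its speed limit or range.

## Working session

There is one attempt and no reset: what is moved stays moved. The work goes in short steps, Python scripts to look and compute and a tool call to move; the robot and the scene stay as the last step left them, time stands still between calls to the robot, and variables do not carry over. Pictures are saved under pics/ and viewed, and the job is handed in when it is done.

Besides the shell and the picture viewer there is one more tool, called after ">>>" by a JSON object that holds its "op" and its "data", one argument or row to a line. servo_tool: Moves the arm, as the interface text tells. Its arguments: {"type":"object","properties":{"series":{"type":"array","items":{"type":"object","properties":{"dp":{"type":"array","items":{"type":"number"}},"spin":{"type":"number"}}}},"jaw":{"type":"number"}},"required":["series"]}

```bash
mkdir -p pics; ls
cat > h.py <<'E'
from station import arm
import numpy as np, cv2
def cam(n):
    c=arm.calibration(n); f=210/np.tan(np.radians(c["fov_y"])/2)
    K=np.array([[f,0,c["cx"]],[0,f,c["cy"]],[0,0,1.]])
    return K,np.array(c["dist_coeffs"],float),np.array(c["rvec"],float),np.array(c["tvec"],float)
def px2w(n,uv,z,c=None):
    K,d,r,t=c or cam(n); R=cv2.Rodrigues(r)[0]
    p=cv2.undistortPoints(np.array(uv,float).reshape(-1,1,2),K,d).reshape(-1,2)
    C=-R.T@t
    D=np.c_[p,np.ones(len(p))]@R
    return C+D*((z-C[2])/D[:,2])[:,None]
def w2px(n,P,c=None):
    K,d,r,t=c or cam(n)
    return cv2.projectPoints(np.array(P,float).reshape(-1,1,3),r,t,K,d)[0].reshape(-1,2)
E
python3 - <<'E'
from h import *
for n in("scene","side","wrist"):
    cv2.imwrite(f"pics/{n}0.png",arm.snapshot(n))
    K,d,r,t=cam(n); print(n,K[0,0],d,-cv2.Rodrigues(r)[0].T@t)
    if n!="wrist":
      for q in("w500_centre","w200_centre","w100_centre","w50_centre","case500_floor","case200_floor","case100_floor","case50_floor","pan_centre"):
        print(n,q,[(np.round(x["centre"]).tolist(),round(x["confidence"],2)) for x in arm.search_frame(n,q)])
s=arm.get_state();print(s)
E
```

```text
pics
scene 393.6524181789032 [-0.09290655  0.          0.          0.          0.        ] [ 56.33069636 419.93827118 854.33038222]
scene w500_centre [([564.0, 219.0, 86.0], 0.66)]
scene w200_centre [([573.0, 219.0, 117.0], 0.44)]
scene w100_centre [([587.0, -49.0, 22.0], 0.68), ([568.0, 216.0, 142.0], 0.63), ([692.0, 371.0, 23.0], 0.62)]
scene w50_centre [([577.0, 208.0, 171.0], 0.5)]
scene case500_floor [([519.0, -321.0, 24.0], 0.72)]
scene case200_floor [([588.0, -50.0, 22.0], 0.97)]
scene case100_floor [([441.0, -7.0, 27.0], 0.91)]
scene case50_floor [([423.0, -152.0, 24.0], 0.7)]
scene pan_centre [([542.0, 223.0, 49.0], 0.74), ([520.0, -320.0, 27.0], 0.44)]
side 424.6412222824737 [-0.00848953  0.          0.          0.          0.        ] [303.76762102 995.5770979  544.14189948]
side w500_centre [([571.0, 232.0, 84.0], 0.67)]
side w200_centre [([579.0, 227.0, 114.0], 0.47)]
side w100_centre [([693.0, 377.0, 18.0], 0.67), ([395.0, 192.0, 17.0], 0.6), ([576.0, 221.0, 136.0], 0.44)]
side w50_centre [([585.0, 218.0, 165.0], 0.39), ([583.0, 226.0, 112.0], 0.31), ([426.0, -140.0, 14
[... 344 characters left out ...]
319.78981275 -543.15552501  383.62655787]
{'time': 1.05, 'q': array([-1.17541627e+00,  3.53003082e-01,  1.63338510e+00,  1.34153045e-05,
        1.15518178e+00, -2.40815539e-03]), 'dq': array([ 0.001023  ,  0.00140388, -0.0008905 ,  0.00034621,  0.00017131,
        0.00023498]), 'joint_efforts': array([ 1.90919825e-03, -5.93759894e+01, -3.34585333e+01,  6.98175095e-02,
        1.57406606e-02,  4.80656411e-05]), 'tool_pos': array([ 242.11839932, -576.21624554,  233.58742654]), 'tool_rot': array([ 2.61656488e+00, -1.73872872e+00,  4.03405902e-05]), 'force': array([0.25579092, 0.36066266, 0.03333469]), 'ft_torque': array([-0.03894275,  0.02680015, -0.03916942]), 'grip_width': 1.000768454944049}
```

View pics/scene0.png

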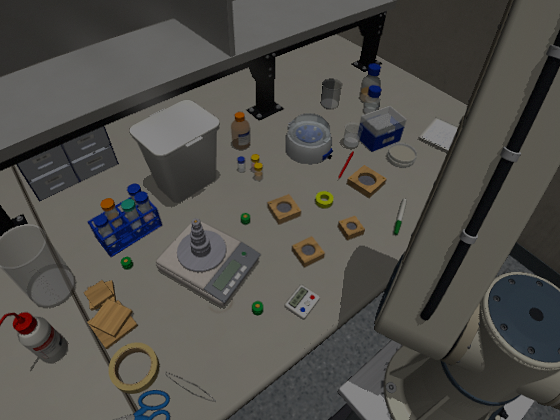

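View pics/side0.png

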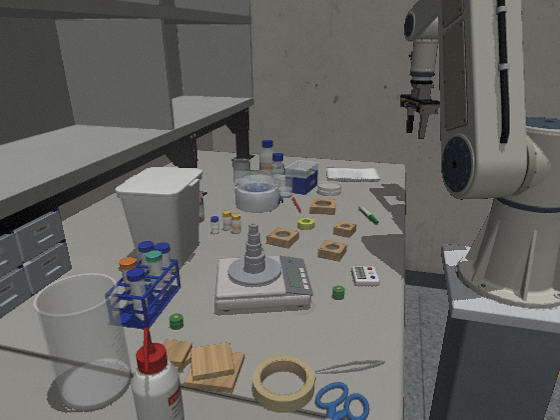

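View pics/wrist0.png

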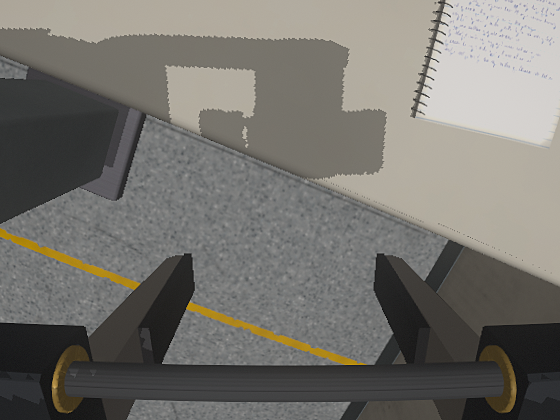

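The scene picture shows the four cases at about (367,181), (284,208), (308,250) and (351,227), and the stack on the balance at (199,240). The green look-alikes are at (245,217), (127,262) and (257,307). The wrist picture shows only floor. Next I'll check the obstacles and plan a look-over pose.

```bash
cat >> h.py <<'E'
from scipy.spatial.transform import Rotation as Ro
def plan(p,yaw=None):
    """yaw: world angle of tool x. prints dp, spin"""
    s=arm.get_state(); R=Ro.from_rotvec(s["tool_rot"]).as_matrix()
    dp=R.T@(np.array(p)-s["tool_pos"])
    cy=np.arctan2(R[1,0],R[0,0]); sp=0
    if yaw is not None:
        sp=-(yaw-cy); sp=(sp+np.pi)%(2*np.pi)-np.pi
    print("t",s["time"],"pos",np.round(s["tool_pos"],1),"yaw",round(cy,3),"q6",round(s["q"][5],2),"-> dp",np.round(dp,1),"spin",round(sp,3))
E
python3 - <<'E'
from h import *
print("post base",px2w("scene",[(250,107),(283,107),(365,55)],0).round())
print("bin base",px2w("scene",[(178,198),(215,172),(150,150)],0).round(), "bin top",px2w("scene",[(147,140),(219,122),(180,150)],200).round())
# stereo on shelf edge/bin top
print("tube/vials",px2w("scene",[(241,168),(258,178),(325,199),(155,225),(309,150)],20).round())
plan((480,-150,380),-0.3)
plan((480,-150,380),0)
R=cv2.Rodrigues(cam("wrist")[2])[0]; T=Ro.from_rotvec(arm.get_state()["tool_rot"]).as_matrix()
print((R@T).round(3))
E
```

```text
post base [[1055. -278.    0.]
 [ 981. -375.    0.]
 [1066. -917.    0.]]
bin base [[ 822.  154.    0.]
 [ 846.    9.    0.]
 [1065.  121.    0.]] bin top [[870. 180. 200.]
 [817.  -8. 200.]
 [782. 132. 200.]]
tube/vials [[ 793.  -53.   20.]
 [ 727.  -68.   20.]
 [ 542. -168.   20.]
 [ 756.  258.   20.]
 [ 727. -273.   20.]]
t 1.05 pos [ 242.1 -576.2  233.6] yaw -1.173 q6 -0.0 -> dp [-300.8 -384.4 -146.4] spin -0.873
t 1.05 pos [ 242.1 -576.2  233.6] yaw -1.173 q6 -0.0 -> dp [-300.8 -384.4 -146.4] spin -1.173
[[ 1.    -0.    -0.   ]
 [ 0.     0.954 -0.299]
 [ 0.     0.299  0.954]]
```

>>> {"op": "servo_tool", "data": {
  "series": [
    {"dp": [-60,-80,-20],"spin": -0.17},
    {"dp": [-120,-160,-40],"spin": -0.34},
    {"dp": [-180,-240,-60],"spin": -0.51},
    {"dp": [-240,-320,-75],"spin": -0.68},
    {"dp": [-311,-400,-87],"spin": -0.85},
    {"dp": [-311,-400,-87],"spin": -1.0},
    {"dp": [-311,-400,-87],"spin": -1.173},
    {"dp": [-311,-400,-87],"spin": -1.173},
    {"dp": [-311,-400,-87],"spin": -1.173},
    {"dp": [-311,-400,-87],"spin": -1.173}
  ],
  "jaw": 60
}}

```text
time: 2.3
tool_pos: [490.5, -134.2, 320.6]
tool_rot: [3.141, 0.003, -0.0]
force: [0.8, 0.5, -0.2]
grip_width: 0.653
```

Run:
```python
from h import *
c=cam("wrist"); np.savez("c1.npz",*c)
im=arm.snapshot("wrist"); cv2.imwrite("pics/wrist1.png",im)
for q in("case500_floor","case200_floor","case100_floor","case50_floor"):
    print(q,[(np.round(x["centre"]).tolist(),round(x["confidence"],2)) for x in arm.search_frame("wrist",q)])
plan((573,219,320),0)
```

```text
case500_floor [([520.0, -322.0, 22.0], 0.86)]
case200_floor [([590.0, -54.0, 27.0], 0.79), ([426.0, -154.0, 22.0], 0.17)]
case100_floor [([439.0, -16.0, 27.0], 0.58)]
case50_floor [([427.0, -149.0, 22.0], 0.71)]
t 2.55 pos [ 489.7 -135.8  320.3] yaw -0.002 q6 -0.27 -> dp [ 8.26e+01 -3.55e+02  3.00e-01] spin -0.002
```

View pics/wrist1.png

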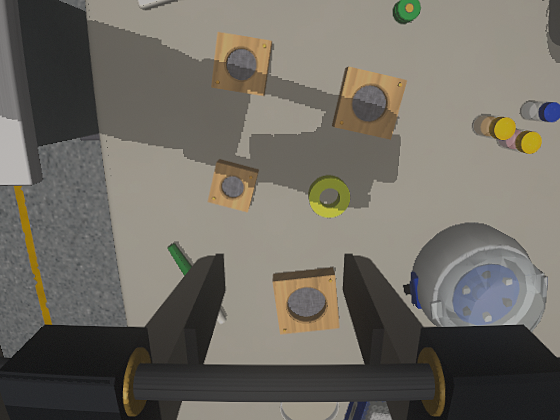

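The wrist view shows all four wells: 100 at (242,63), 200 at (370,103), 50 at (232,186) and 500 at (307,301). I'll rectify each one to a top-down view at z=24 to measure them.

```bash
cat >> h.py <<'E'
def topdown(im,n,c,ctr,z,half,S):
    N=int(2*half*S); i,j=np.mgrid[0:N,0:N]
    # rows: -x up => image up = +x world? keep col=+x, row=-y (as wrist)
    X=ctr[0]-half+(j+.5)/S; Y=ctr[1]+half-(i+.5)/S
    P=np.stack([X,Y,np.full(X.shape,z,float)],-1)
    uv=w2px(n,P,c).reshape(N,N,2).astype(np.float32)
    return cv2.remap(im,uv[...,0],uv[...,1],cv2.INTER_CUBIC)
E
cat > td.py <<'E'
from h import *
c=tuple(np.load("c1.npz").values()); im=cv2.imread("pics/wrist1.png")
cs={"500":(520,-322,84,54),"200":(590,-54,70,42),"100":(439,-16,61,35),"50":(427,-149,52,28)}
tiles=[]
for k,(x,y,a,d) in cs.items():
    t=topdown(im,"wrist",c,(x,y),24,60,3.3)
    t=cv2.convertScaleAbs(t,alpha=1.5)
    for g in range(-60,61,20):
        p=int((g+60)*3.3); cv2.line(t,(p,0),(p,5),(0,0,255)); cv2.line(t,(0,p),(5,p),(0,0,255))
    cv2.putText(t,k,(10,20),0,.6,(0,0,255)); tiles.append(t[:300,:])
h=min(t.shape[0] for t in tiles)
cv2.imwrite("pics/td1.png",np.vstack([np.hstack([t[:290,:390] for t in tiles[:2]]),np.hstack([t[:290,:390] for t in tiles[2:]])]) if 0 else np.vstack([np.hstack([cv2.resize(t,None,fx=.75,fy=.75) for t in [topdown for topdown in tiles[i:i+2]]]) for i in (0,2)]))
E
python3 - <<'E'
from h import *
c=tuple(np.load("c1.npz").values()); im=cv2.imread("pics/wrist1.png")
cs={"500":(520,-322),"200":(590,-54),"100":(439,-16),"50":(427,-149)}
T=[]
for k,p in cs.items():
    t=cv2.convertScaleAbs(topdown(im,"wrist",c,p,24,58,2.5),alpha=1.6)
    for g in range(-50,51,10):
        q=int((g+58)*2.5); cv2.line(t,(q,0),(q,5),(0,0,255)); cv2.line(t,(0,q),(5,q),(0,0,255))
    cv2.putText(t,k,(10,25),0,.6,(0,0,255)); T.append(t)
cv2.imwrite("pics/td1.png",np.vstack([np.hstack(T[:2]),np.hstack(T[2:])]))
E
```

```text
(no output)
```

View pics/td1.png

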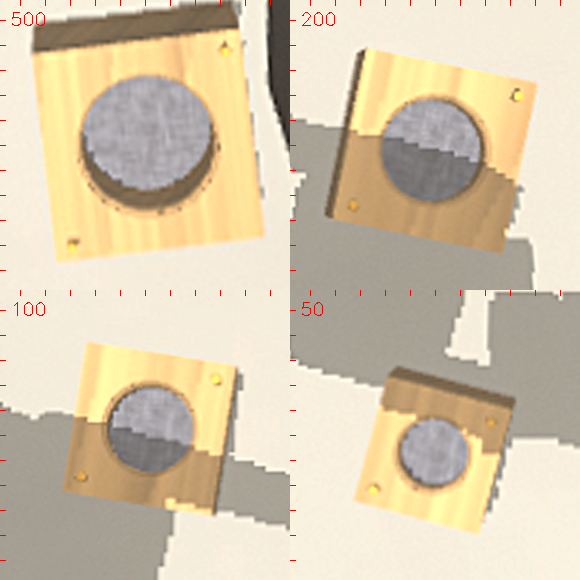

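Both the block corners and the rims fit the stated sizes, and they give these well centres:

| Well | x | y |
|---|---|---|
| 500 | 521.6 | -321.8 |
| 200 | 589.6 | -55.9 |
| 100 | 441.5 | -13.4 |
| 50 | 426.6 | -156 |

Next I'll look at the stack.

>>> {"op": "servo_tool", "data": {
  "series": [
    {"dp": [15,-60,-5]},
    {"dp": [30,-120,-10]},
    {"dp": [45,-180,-10]},
    {"dp": [60,-240,-10]},
    {"dp": [73,-300,-10]},
    {"dp": [83,-345,-10]},
    {"dp": [83,-345,-10]},
    {"dp": [83,-345,-10]}
  ]
}}

```text
$.series[0]: bad value
```

Run:
```python
from h import *
c=cam("wrist"); np.savez("c2.npz",*c)
im=arm.snapshot("wrist"); cv2.imwrite("pics/wrist2.png",im)
print(-cv2.Rodrigues(c[2])[0].T@c[3])
for q in("w500_centre","w200_centre","w100_centre","w50_centre","pan_centre"):
    print(q,[(np.round(x["centre"]).tolist(),round(x["confidence"],2)) for x in arm.search_frame("wrist",q)])
plan((573,219,320),0)
```

```text
[489.57876225 -50.84582162 470.3493919 ]
w500_centre []
w200_centre []
w100_centre [([624.0, 43.0, 23.0], 0.78)]
w50_centre []
pan_centre []
t 2.85 pos [ 490.3 -134.9  320.5] yaw -0.001 q6 -0.27 -> dp [  82.5 -353.9    0.5] spin -0.001
```

View pics/wrist2.png

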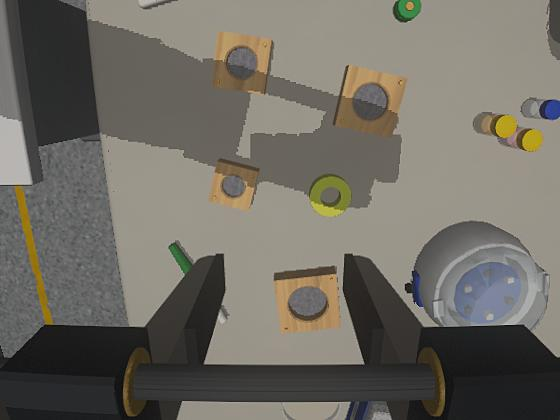

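The call was refused because `spin` is needed in every row. The arm hasn't moved and the picture is unchanged, so I'm resending it.

>>> {"op": "servo_tool", "data": {
  "series": [
    {"dp": [15,-60,-5],"spin": 0},
    {"dp": [30,-120,-10],"spin": 0},
    {"dp": [45,-180,-10],"spin": 0},
    {"dp": [60,-240,-10],"spin": 0},
    {"dp": [73,-300,-10],"spin": 0},
    {"dp": [83,-345,-10],"spin": 0},
    {"dp": [83,-345,-10],"spin": 0},
    {"dp": [83,-345,-10],"spin": 0}
  ]
}}

```text
time: 3.85
tool_pos: [573.2, 209.6, 330.3]
tool_rot: [3.141, -0.0, -0.001]
force: [-0.1, 0.2, 0.0]
grip_width: 0.652
```

Run:
```python
from h import *
c=cam("wrist"); np.savez("c2.npz",*c)
im=arm.snapshot("wrist"); cv2.imwrite("pics/wrist2.png",im)
print(-cv2.Rodrigues(c[2])[0].T@c[3])
for q in("w500_centre","w200_centre","w100_centre","w50_centre","pan_centre"):
    print(q,[(np.round(x["centre"]).tolist(),round(x["confidence"],2)) for x in arm.search_frame("wrist",q)])
plan((573,219,320),0)
```

```text
[572.92929806 294.62460398 480.24094229]
w500_centre [([579.0, 226.0, 102.0], 0.69)]
w200_centre [([586.0, 227.0, 128.0], 0.76)]
w100_centre [([628.0, 50.0, 23.0], 0.95), ([395.0, 185.0, 21.0], 0.95), ([697.0, 370.0, 21.0], 0.73), ([578.0, 222.0, 151.0], 0.53)]
w50_centre [([581.0, 211.0, 169.0], 0.85), ([581.0, 223.0, 155.0], 0.22)]
pan_centre [([567.0, 217.0, 52.0], 0.59)]
t 4.15 pos [573.5 209.1 330.8] yaw -0.002 q6 0.35 -> dp [-0.6 -9.9 10.8] spin -0.002
```

View pics/wrist2.png

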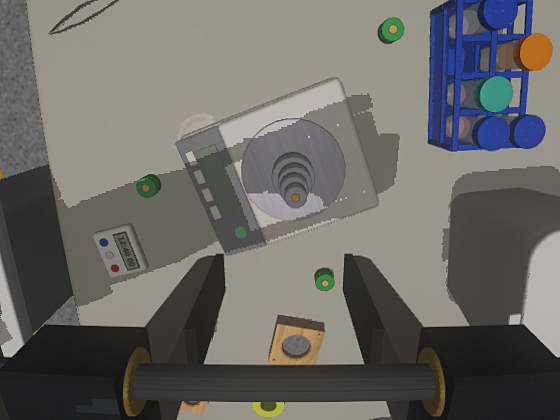

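Stack top is at about (295,197) and the pan at about (293,170). I'll make top-down rectifications at each weight's top height.

```bash
cat > st.py <<'E'
from h import *
import sys
def tiles(pic,cf,n,ctr,levels,out,half=40,S=5):
    c=tuple(np.load(cf).values()) if isinstance(cf,str) else cf
    im=cv2.imread(pic); T=[]
    for z,d in levels:
        t=cv2.convertScaleAbs(topdown(im,n,c,ctr,z,half,S),alpha=1.6)
        for g in range(-int(half)//10*10,int(half)+1,10):
            q=int((g+half)*S); L=12 if g==0 else 6
            cv2.line(t,(q,0),(q,L),(0,0,255)); cv2.line(t,(0,q),(L,q),(0,0,255))
        cv2.putText(t,f"z{z}",(20,25),0,.5,(0,0,255)); T.append(t)
    cv2.imwrite(out,np.vstack([np.hstack(T[:2]),np.hstack(T[2:])]) if len(T)==4 else np.hstack(T))
E
python3 - <<'E'
from st import *
tiles("pics/wrist2.png","c2.npz","wrist",(581,215),[(170,20),(150,27),(128,34),(100,46)],"pics/td2.png",half=30,S=4.8)
E
```

```text
(no output)
```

View pics/td2.png

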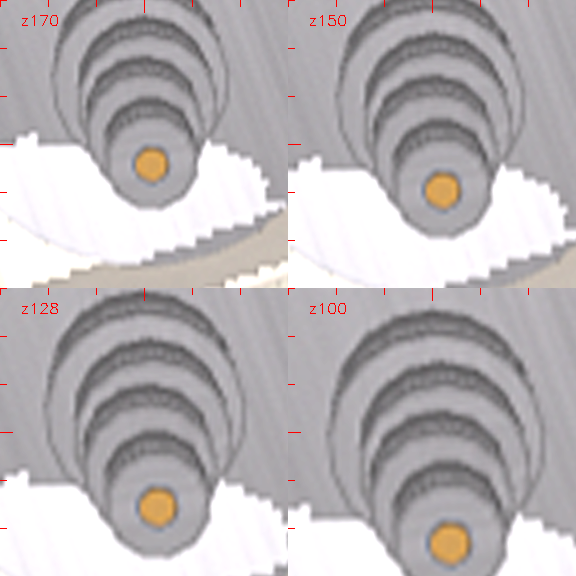

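>>> {"op": "servo_tool", "data": {
  "series": [
    {"dp": [9,-2,40],"spin": 0},
    {"dp": [9,-2,80],"spin": 0},
    {"dp": [9,-2,110],"spin": 0},
    {"dp": [9,-2,120],"spin": 0},
    {"dp": [9,-2,120],"spin": 0}
  ],
  "jaw": 40
}}

```text
time: 4.78
tool_pos: [582.6, 210.9, 211.0]
tool_rot: [3.142, -0.004, -0.0]
force: [-0.0, -0.3, 0.7]
grip_width: 0.435
```

Run:
```python
from st import *
c=cam("wrist"); np.savez("c3.npz",*c)
im=arm.snapshot("wrist"); cv2.imwrite("pics/wrist3.png",im)
plan((582.5,211,181),0)
tiles("pics/wrist3.png","c3.npz","wrist",(582,211),[(170,20),(150,27)],"pics/td3.png",half=30,S=6)
```

```text
t 4.825 pos [583.1 211.1 211.8] yaw -0.002 q6 0.35 -> dp [-0.6  0.1 30.8] spin -0.002
```

View pics/wrist3.png

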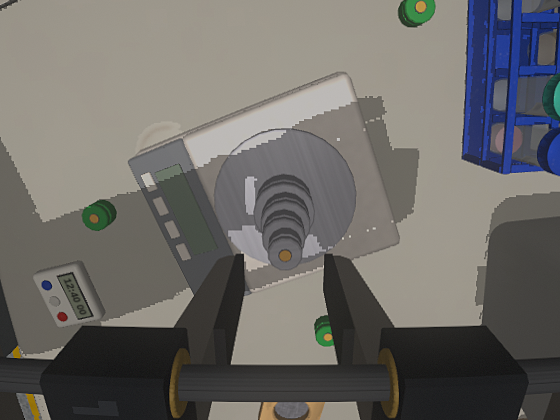

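View pics/td3.png

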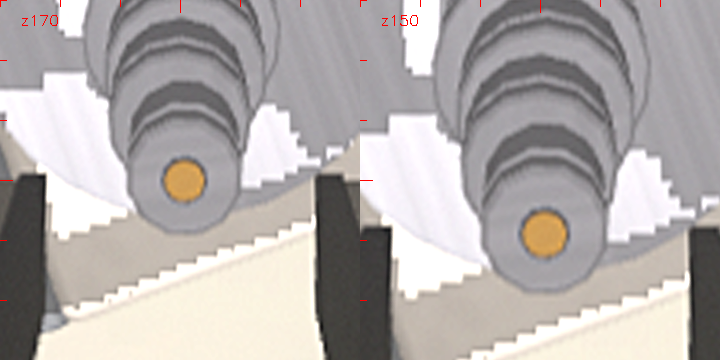

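The w50 top is centred at (582.7, 211), in the middle of the jaws. I'll descend and grip.

>>> {"op": "servo_tool", "data": {
  "series": [
    {"dp": [-0.5,0,15],"spin": 0},
    {"dp": [-0.5,0,30],"spin": 0},
    {"dp": [-0.5,0,30],"spin": 0},
    {"dp": [-0.5,0,30.5],"spin": 0}
  ]
}}

```text
time: 5.32
tool_pos: [582.7, 211.2, 181.3]
tool_rot: [-3.141, 0.003, -0.002]
force: [1.2, -0.8, 0.3]
grip_width: 0.437
```

>>> {"op": "servo_tool", "data": {
  "series": [
    {"dp": [0,0,0],"spin": 0},
    {"dp": [0,0,0],"spin": 0},
    {"dp": [0,0,0],"spin": 0},
    {"dp": [0,0,0],"spin": 0},
    {"dp": [0,0,0],"spin": 0},
    {"dp": [0,0,0],"spin": 0}
  ],
  "jaw": 10
}}

```text
time: 6.08
tool_pos: [583.0, 211.2, 181.6]
tool_rot: [-3.141, 0.003, -0.003]
force: [0.7, 0.2, 3.1]
grip_width: 0.2
```

>>> {"op": "servo_tool", "data": {
  "series": [
    {"dp": [0,0,-15],"spin": 0},
    {"dp": [0,0,-40],"spin": 0},
    {"dp": [0,0,-60],"spin": 0},
    {"dp": [0,0,-60],"spin": 0}
  ]
}}

```text
time: 6.58
tool_pos: [583.8, 211.5, 243.7]
tool_rot: [-3.14, 0.003, -0.008]
force: [-0.6, 0.1, -0.4]
grip_width: 0.203
```

Run:
```python
from st import *
c=cam("wrist"); np.savez("c4.npz",*c)
im=arm.snapshot("wrist"); cv2.imwrite("pics/wrist4.png",im)
s=arm.get_state();print(s["grip_width"])
plan((426.6,-156,250),0)
p=s["tool_pos"]; print(w2px("wrist",[p+[0,0,-11],p+[0,0,-19]],c))
tiles("pics/wrist4.png","c4.npz","wrist",(582,213),[(150,20),(128,27)],"pics/td4.png",half=30,S=6)
```

```text
0.1998954853153635
t 6.625 pos [583.1 211.3 242.3] yaw -0.002 q6 0.35 -> dp [-155.7  367.6   -8.5] spin -0.002
[[283.14713811 279.88095009]
 [283.09834345 272.46750057]]
```

View pics/wrist4.png

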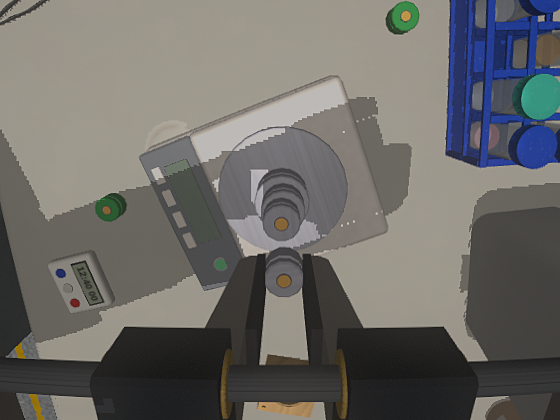

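View pics/td4.png

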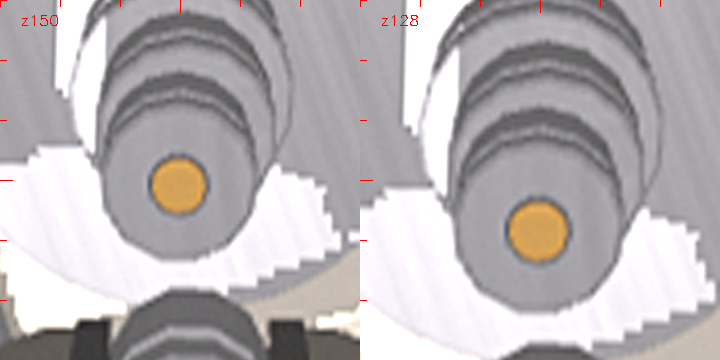

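w50 is held at (284,281), where projection predicts it. w100 now shows on top at (581.8, 212.2). I'll carry w50 to its case.

>>> {"op": "servo_tool", "data": {
  "series": [
    {"dp": [-20,48,0],"spin": 0},
    {"dp": [-40,96,0],"spin": 0},
    {"dp": [-60,144,0],"spin": 0},
    {"dp": [-80,192,0],"spin": 0},
    {"dp": [-100,240,20],"spin": 0},
    {"dp": [-120,288,50],"spin": 0},
    {"dp": [-140,330,80],"spin": 0},
    {"dp": [-156,367.5,110],"spin": 0},
    {"dp": [-156,367.5,120],"spin": 0},
    {"dp": [-156,367.5,120],"spin": 0}
  ]
}}

```text
time: 7.88
tool_pos: [426.0, -155.3, 120.6]
tool_rot: [-3.14, 0.005, -0.002]
force: [0.6, -0.1, 0.4]
grip_width: 0.2
```

Run:
```python
from st import *
c=cam("wrist"); np.savez("c5.npz",*c)
im=arm.snapshot("wrist"); cv2.imwrite("pics/wrist5.png",im)
plan((426.6,-156,49),0)
tiles("pics/wrist5.png","c5.npz","wrist",(427,-156),[(24,20),(111,27)],"pics/td5.png",half=45,S=4)
```

```text
t 7.925 pos [ 426.8 -155.2  121.4] yaw -0.002 q6 -0.35 -> dp [-0.4  0.9 72.4] spin -0.002
```

View pics/wrist5.png

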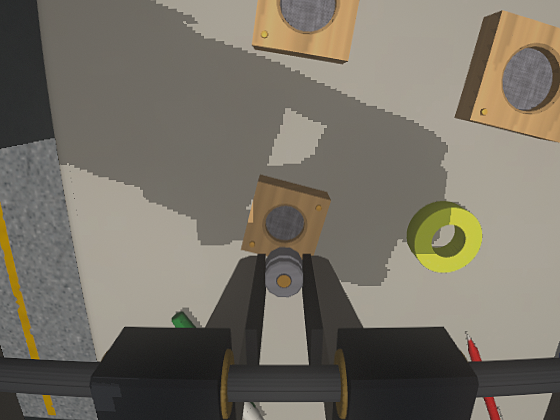

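View pics/td5.png

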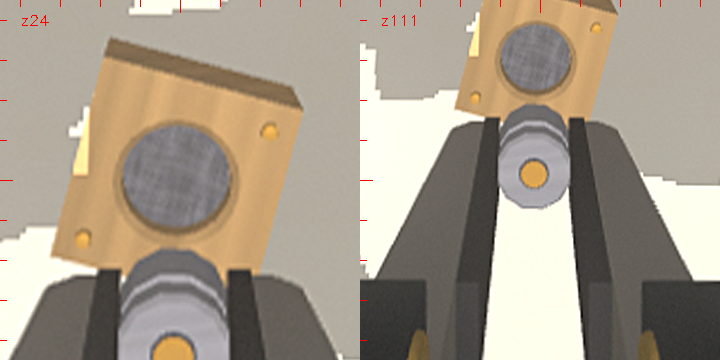

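Run:
```python
from st import *
c=tuple(np.load("c5.npz").values()); im=cv2.imread("pics/wrist5.png")
t=cv2.convertScaleAbs(topdown(im,"wrist",c,(426.6,-156),24,32,10),alpha=1.6)
o=t.copy()
for r,col in((14,(0,255,0)),):
    cv2.circle(o,(320,320),140,col,1)
# floor circle at z16 projected
a=np.linspace(0,6.28,100); 
P=np.c_[426.6+14*np.cos(a),-156+14*np.sin(a),np.full(100,16.)]
C=-cv2.Rodrigues(c[2])[0].T@c[3]
Q=C+(P-C)*((24-C[2])/(P[:,2]-C[2]))[:,None]
pts=np.c_[(Q[:,0]-426.6+32)*10,(-156+32-Q[:,1])*10].astype(np.int32)
cv2.polylines(o,[pts],True,(255,0,255),1)
cv2.imwrite("pics/td5b.png",cv2.resize(o,(600,600)))
```

```text
(no output)
```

View pics/td5b.png

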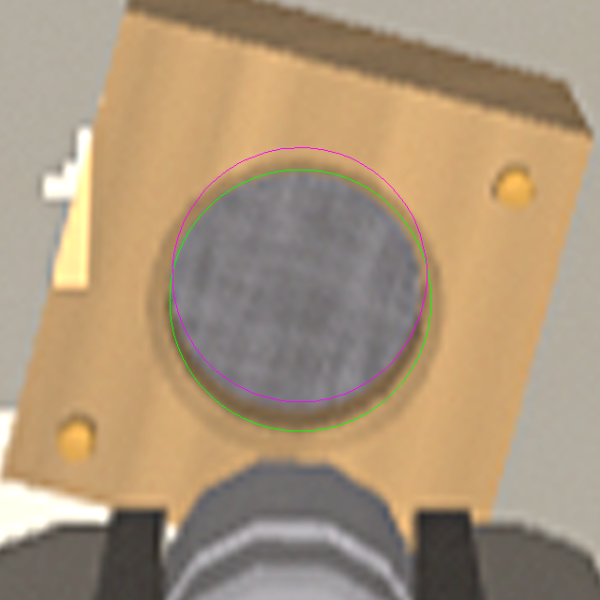

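The well overlay fits within about 0.5 mm. The weight needs to shift by about (+0.6, -1.7) mm before descending.

>>> {"op": "servo_tool", "data": {
  "series": [
    {"dp": [0.5,1.5,20],"spin": 0},
    {"dp": [0.5,1.5,40],"spin": 0},
    {"dp": [0.5,1.5,55],"spin": 0},
    {"dp": [0.5,1.5,63],"spin": 0},
    {"dp": [0.5,1.5,67],"spin": 0},
    {"dp": [0.5,1.5,70],"spin": 0},
    {"dp": [0.5,1.5,72],"spin": 0},
    {"dp": [0.5,1.5,72],"spin": 0}
  ]
}}

```text
time: 8.93
tool_pos: [427.6, -156.7, 49.5]
tool_rot: [-3.14, 0.003, -0.004]
force: [0.4, -0.1, 0.3]
grip_width: 0.199
```

Run:
```python
from st import *
c=cam("wrist")
cv2.imwrite("pics/wrist6.png",arm.snapshot("wrist"))
tiles("pics/wrist6.png",c,"wrist",(427,-156),[(24,20),(38,27)],"pics/td6.png",half=45,S=4)
plan((426.6,-156,47),0)
```

```text
t 8.975 pos [ 427.6 -156.7   49.5] yaw -0.002 q6 -0.36 -> dp [-1.  -0.7  2.5] spin -0.002
```

View pics/td6.png

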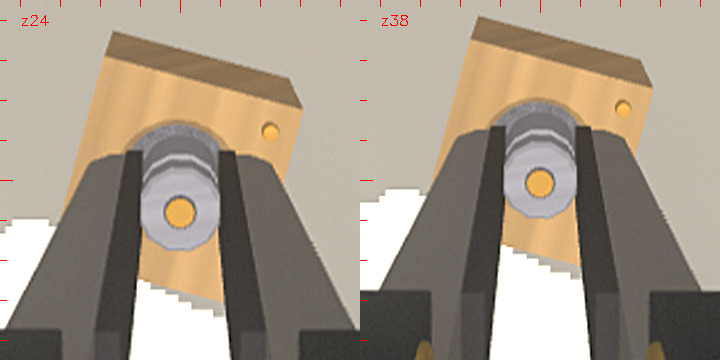

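w50 is in the well at (427, -156.7) with no force. I'll lower the last 2 mm and release it.

>>> {"op": "servo_tool", "data": {
  "series": [
    {"dp": [-0.5,0,1],"spin": 0},
    {"dp": [-0.5,0,2],"spin": 0},
    {"dp": [-0.5,0,2],"spin": 0}
  ]
}}

```text
time: 9.35
tool_pos: [427.1, -156.7, 47.6]
tool_rot: [-3.14, 0.003, -0.004]
force: [-0.1, -0.4, 1.3]
grip_width: 0.197
```

>>> {"op": "servo_tool", "data": {
  "series": [
    {"dp": [0,0,0],"spin": 0},
    {"dp": [0,0,0],"spin": 0},
    {"dp": [0,0,0],"spin": 0},
    {"dp": [0,0,-20],"spin": 0},
    {"dp": [0,0,-60],"spin": 0},
    {"dp": [0,0,-100],"spin": 0},
    {"dp": [0,0,-150],"spin": 0},
    {"dp": [0,0,-170],"spin": 0}
  ],
  "jaw": 46
}}

```text
time: 10.35
tool_pos: [427.7, -157.3, 220.4]
tool_rot: [3.142, -0.003, 0.01]
force: [-0.2, 0.0, -0.6]
grip_width: 0.499
```

Run:
```python
from st import *
c=cam("wrist")
cv2.imwrite("pics/wrist7.png",arm.snapshot("wrist"))
tiles("pics/wrist7.png",c,"wrist",(427,-156),[(24,20),(36,27)],"pics/td7.png",half=45,S=4)
plan((581.8,212.2,220),0)
```

```text
t 10.4 pos [ 428.4 -157.6  221.7] yaw -0.002 q6 -0.36 -> dp [ 152.6 -370.1    2.8] spin -0.002
```

View pics/td7.png

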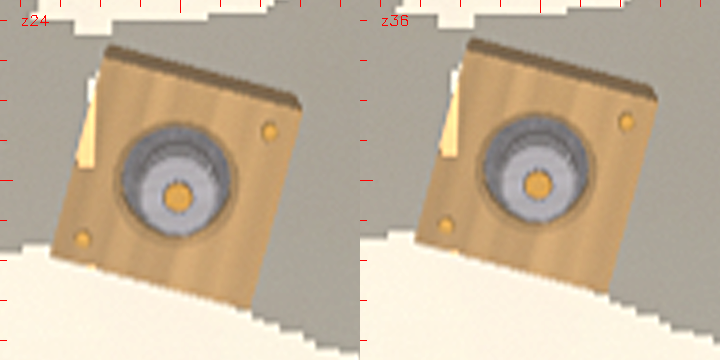

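w50 is seated about 1 mm from its well centre. Next is w100.

>>> {"op": "servo_tool", "data": {
  "series": [
    {"dp": [20,-48,-20],"spin": 0},
    {"dp": [40,-96,-20],"spin": 0},
    {"dp": [60,-144,-20],"spin": 0},
    {"dp": [80,-192,-20],"spin": 0},
    {"dp": [100,-240,-20],"spin": 0},
    {"dp": [120,-288,-10],"spin": 0},
    {"dp": [140,-338,0],"spin": 0},
    {"dp": [153.5,-370,20],"spin": 0},
    {"dp": [153.5,-370,30],"spin": 0},
    {"dp": [153.5,-370,30],"spin": 0}
  ]
}}

```text
time: 11.65
tool_pos: [581.7, 211.2, 191.1]
tool_rot: [3.14, -0.003, 0.008]
force: [0.4, -0.6, 0.3]
grip_width: 0.498
```

Run:
```python
from st import *
c=cam("wrist")
cv2.imwrite("pics/wrist8.png",arm.snapshot("wrist"))
tiles("pics/wrist8.png",c,"wrist",(582,212),[(150,20),(128,27)],"pics/td8.png",half=30,S=6)
plan((581.8,212.2,160),0)
```

```text
t 11.7 pos [582.2 211.  192.1] yaw -0.003 q6 0.35 -> dp [-0.6 -1.2 32.1] spin -0.003
```

View pics/td8.png

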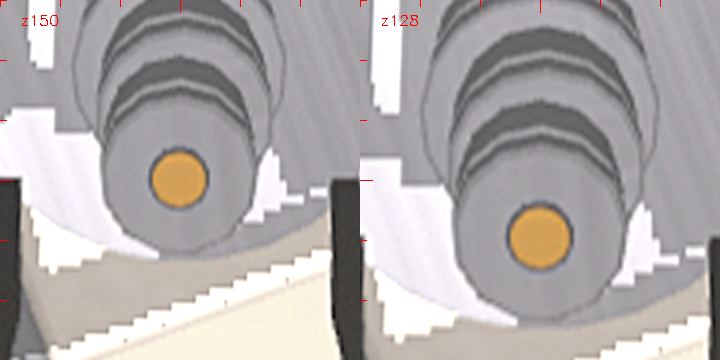

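>>> {"op": "servo_tool", "data": {
  "series": [
    {"dp": [-0.5,-1,16],"spin": 0},
    {"dp": [-0.5,-1,28],"spin": 0},
    {"dp": [-0.5,-1,32],"spin": 0},
    {"dp": [-0.5,-1,32],"spin": 0}
  ]
}}

```text
time: 12.2
tool_pos: [581.7, 211.8, 159.8]
tool_rot: [3.14, -0.004, 0.009]
force: [-0.5, -1.1, -0.2]
grip_width: 0.502
```

>>> {"op": "servo_tool", "data": {
  "series": [
    {"dp": [0,0,0],"spin": 0},
    {"dp": [0,0,0],"spin": 0},
    {"dp": [0,0,0],"spin": 0},
    {"dp": [0,0,0],"spin": 0},
    {"dp": [0,0,0],"spin": 0},
    {"dp": [0,0,0],"spin": 0}
  ],
  "jaw": 15
}}

```text
time: 12.95
tool_pos: [582.0, 211.9, 160.1]
tool_rot: [3.14, -0.004, 0.01]
force: [0.4, 0.4, 3.6]
grip_width: 0.282
```

>>> {"op": "servo_tool", "data": {
  "series": [
    {"dp": [0,0,-15],"spin": 0},
    {"dp": [0,0,-40],"spin": 0},
    {"dp": [0,0,-60],"spin": 0},
    {"dp": [0,0,-60],"spin": 0}
  ]
}}

```text
time: 13.45
tool_pos: [582.4, 212.3, 222.1]
tool_rot: [3.141, -0.004, 0.015]
force: [0.5, 0.5, -1.6]
grip_width: 0.28
```

Run:
```python
from st import *
c=cam("wrist")
cv2.imwrite("pics/wrist9.png",arm.snapshot("wrist"))
s=arm.get_state(); z=s["tool_pos"][2]
tiles("pics/wrist9.png",c,"wrist",(582,212),[(128,20),(z-10,27)],"pics/td9.png",half=30,S=6)
plan((441.5,-13.4,120),0)
```

```text
t 13.5 pos [581.8 212.  220.8] yaw -0.003 q6 0.35 -> dp [-140.4  225.7   99.9] spin -0.003
```

View pics/td9.png

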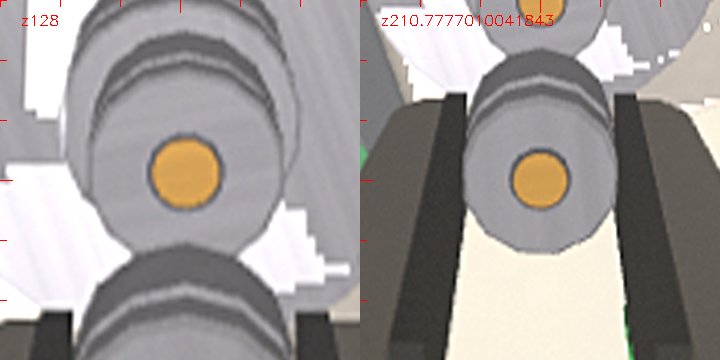

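>>> {"op": "servo_tool", "data": {
  "series": [
    {"dp": [-30,48,0],"spin": 0},
    {"dp": [-60,96,0],"spin": 0},
    {"dp": [-90,144,10],"spin": 0},
    {"dp": [-120,192,50],"spin": 0},
    {"dp": [-140.5,226,90],"spin": 0},
    {"dp": [-140.5,226,110],"spin": 0},
    {"dp": [-140.5,226,110],"spin": 0}
  ]
}}

```text
time: 14.38
tool_pos: [439.6, -14.0, 108.3]
tool_rot: [3.141, -0.006, 0.005]
force: [0.4, 0.8, 0.4]
grip_width: 0.281
```

```bash
cat > well.py <<'E'
from st import *
def look(i,ctr,wr,gz,floor,top):
    """overlay of expected well; second tile at held weight's top height"""
    c=cam("wrist"); s=arm.get_state(); im=arm.snapshot("wrist"); cv2.imwrite(f"pics/wrist{i}.png",im)
    S=6;H=max(40,0)
    C=-cv2.Rodrigues(c[2])[0].T@c[3]; a=np.linspace(0,2*np.pi,100)
    out=[]
    for z in (24,s["tool_pos"][2]-gz):
        t=cv2.convertScaleAbs(topdown(im,"wrist",c,ctr,z,H,S),alpha=1.5)
        def circ(r,zz,col):
            P=np.c_[ctr[0]+r*np.cos(a),ctr[1]+r*np.sin(a),np.full(100,float(zz))]
            Q=C+(P-C)*((z-C[2])/(zz-C[2]))
            cv2.polylines(t,[np.c_[(Q[:,0]-ctr[0]+H)*S,(ctr[1]+H-Q[:,1])*S].astype(np.int32)],True,col,1)
        if z==24: circ(wr,24,(0,255,0)); circ(wr,floor,(255,0,255))
        else: circ(top,z,(0,255,255)); circ(1,z,(0,0,255))
        out.append(cv2.resize(t,(390,390)))
    cv2.imwrite(f"pics/td{i}.png",np.hstack(out)); print("px/mm",390/(2*H))
E
python3 - <<'E'
from well import *
look(10,(441.5,-13.4),17.5,10,15,13.5)
plan((441.5,-13.4,49),0)
E
```

```text
px/mm 4.875
t 14.425 pos [440.9 -13.7 109.4] yaw -0.003 q6 -0.03 -> dp [ 0.3 -0.4 60.4] spin -0.003
```

View pics/td10.png

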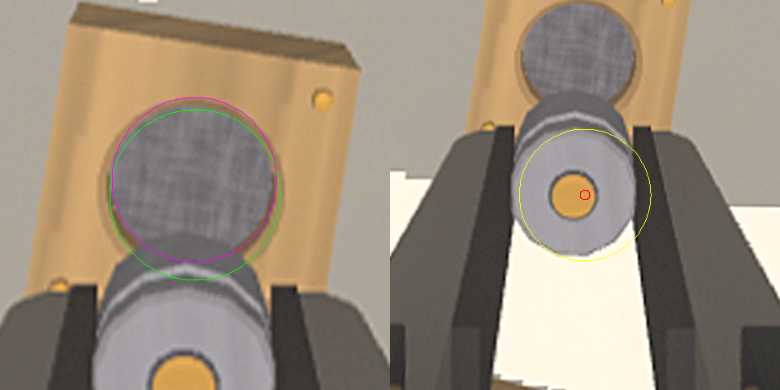

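Relative to the well, the weight is about 1.4 mm short in x and level in y.

>>> {"op": "servo_tool", "data": {
  "series": [
    {"dp": [1.5,0,20],"spin": 0},
    {"dp": [1.5,0,40],"spin": 0},
    {"dp": [1.5,0,50],"spin": 0},
    {"dp": [1.5,0,56],"spin": 0},
    {"dp": [1.5,0,59],"spin": 0},
    {"dp": [1.5,0,60],"spin": 0},
    {"dp": [1.5,0,60],"spin": 0}
  ]
}}

```text
time: 15.3
tool_pos: [443.0, -13.8, 49.6]
tool_rot: [3.141, -0.005, 0.01]
force: [0.5, -0.6, -1.4]
grip_width: 0.278
```

Run:
```python
from well import *
look(11,(441.5,-13.4),17.5,10,15,13.5)
plan((441.5,-13.4,47.3),0)
```

```text
px/mm 4.875
t 15.35 pos [442.9 -13.8  49.7] yaw -0.003 q6 -0.03 -> dp [-1.5 -0.4  2.3] spin -0.003
```

View pics/td11.png

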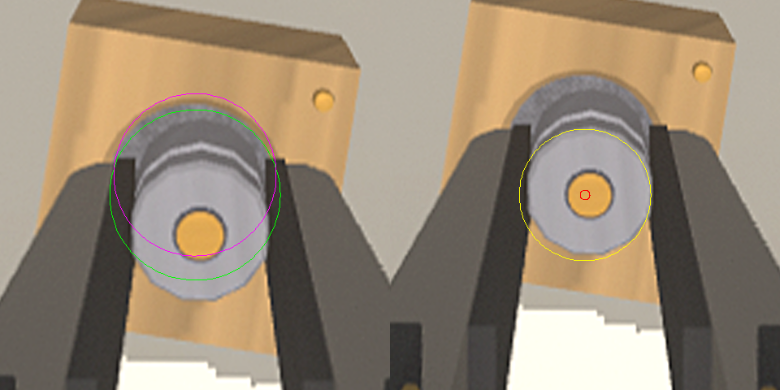

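>>> {"op": "servo_tool", "data": {
  "series": [
    {"dp": [-1,0,1],"spin": 0},
    {"dp": [-1,0,2.2],"spin": 0},
    {"dp": [-1,0,2.2],"spin": 0}
  ]
}}

```text
time: 15.72
tool_pos: [441.9, -13.8, 47.4]
tool_rot: [3.141, -0.005, 0.009]
force: [-0.5, 0.2, -1.3]
grip_width: 0.281
```

>>> {"op": "servo_tool", "data": {
  "series": [
    {"dp": [0,0,0],"spin": 0},
    {"dp": [0,0,0],"spin": 0},
    {"dp": [0,0,0],"spin": 0},
    {"dp": [0,0,-20],"spin": 0},
    {"dp": [0,0,-60],"spin": 0},
    {"dp": [0,0,-100],"spin": 0},
    {"dp": [0,0,-140],"spin": 0},
    {"dp": [0,0,-140],"spin": 0}
  ],
  "jaw": 54
}}

```text
time: 16.73
tool_pos: [443.0, -13.7, 190.1]
tool_rot: [3.14, -0.005, 0.019]
force: [0.5, 0.4, -0.8]
grip_width: 0.588
```

Run:
```python
from st import *
c=cam("wrist")
cv2.imwrite("pics/wrist12.png",arm.snapshot("wrist"))
tiles("pics/wrist12.png",c,"wrist",(441.5,-13.4),[(24,20),(37,27)],"pics/td12.png",half=45,S=4)
plan((582.8,213.3,170),0)
```

```text
t 16.775 pos [441.8 -13.7 188.4] yaw -0.003 q6 -0.03 -> dp [ 140.1 -227.5   19.5] spin -0.003
```

View pics/td12.png

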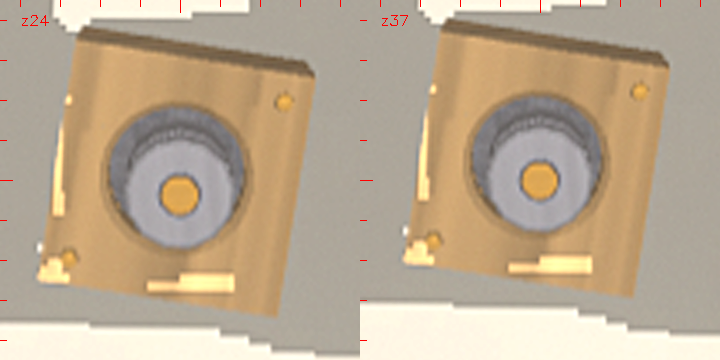

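w100 is seated and centred. Next is w200.

>>> {"op": "servo_tool", "data": {
  "series": [
    {"dp": [30,-48,-5],"spin": 0},
    {"dp": [60,-96,-5],"spin": 0},
    {"dp": [90,-144,-5],"spin": 0},
    {"dp": [120,-195,-5],"spin": 0},
    {"dp": [141,-227,5],"spin": 0},
    {"dp": [141,-227,20],"spin": 0},
    {"dp": [141,-227,20],"spin": 0}
  ]
}}

```text
time: 17.65
tool_pos: [581.5, 211.7, 166.5]
tool_rot: [3.138, -0.004, 0.006]
force: [0.3, 0.1, 0.1]
grip_width: 0.59
```

Run:
```python
from st import *
c=cam("wrist")
cv2.imwrite("pics/wrist13.png",arm.snapshot("wrist"))
tiles("pics/wrist13.png",c,"wrist",(582,212),[(128,20),(100,27)],"pics/td13.png",half=30,S=6)
plan((582.8,213.3,134),0)
```

```text
t 17.7 pos [582.1 211.5 167.7] yaw -0.004 q6 0.35 -> dp [ 0.5 -1.8 33.7] spin -0.004
```

View pics/td13.png

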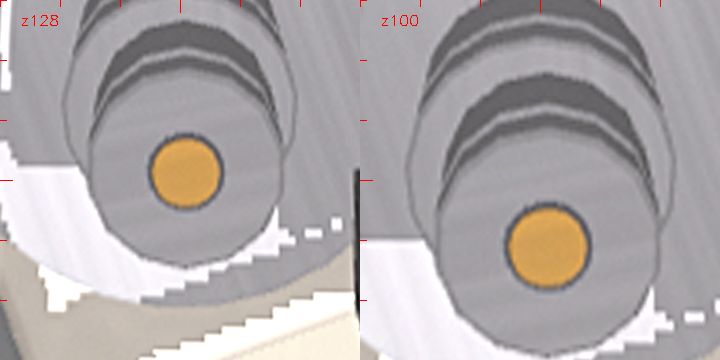

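w200 is confirmed at (582.8, 213.2). I'll descend, grip and lift.

>>> {"op": "servo_tool", "data": {
  "series": [
    {"dp": [0.5,-2,16],"spin": 0},
    {"dp": [0.5,-2,28],"spin": 0},
    {"dp": [0.5,-2,33],"spin": 0},
    {"dp": [0.5,-2,33.5],"spin": 0}
  ]
}}

```text
time: 18.2
tool_pos: [582.6, 213.3, 133.8]
tool_rot: [3.139, -0.006, 0.008]
force: [-0.7, 0.2, 0.4]
grip_width: 0.588
```

>>> {"op": "servo_tool", "data": {
  "series": [
    {"dp": [0,0,0],"spin": 0},
    {"dp": [0,0,0],"spin": 0},
    {"dp": [0,0,0],"spin": 0},
    {"dp": [0,0,0],"spin": 0},
    {"dp": [0,0,0],"spin": 0},
    {"dp": [0,0,0],"spin": 0}
  ],
  "jaw": 20
}}

```text
time: 18.95
tool_pos: [582.9, 213.4, 134.2]
tool_rot: [3.139, -0.006, 0.009]
force: [-0.4, -0.1, 4.6]
grip_width: 0.358
```

>>> {"op": "servo_tool", "data": {
  "series": [
    {"dp": [0,0,-15],"spin": 0},
    {"dp": [0,0,-40],"spin": 0},
    {"dp": [0,0,-60],"spin": 0},
    {"dp": [0,0,-60],"spin": 0}
  ]
}}

```text
time: 19.45
tool_pos: [583.4, 213.8, 196.1]
tool_rot: [3.14, -0.006, 0.013]
force: [0.1, 0.3, -2.3]
grip_width: 0.36
```

Run:
```python
from st import *
c=cam("wrist")
cv2.imwrite("pics/wrist14.png",arm.snapshot("wrist"))
s=arm.get_state(); z=s["tool_pos"][2]
tiles("pics/wrist14.png",c,"wrist",(582,212),[(100,20),(round(z-6),27)],"pics/td14.png",half=30,S=6)
plan((589.6,-55.9,120),0)
```

```text
t 19.5 pos [582.7 213.6 194.8] yaw -0.004 q6 0.36 -> dp [  7.4 269.3  75.4] spin -0.004
```

View pics/td14.png

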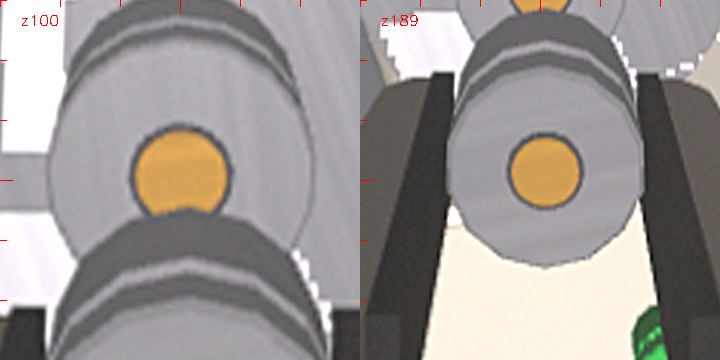

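>>> {"op": "servo_tool", "data": {
  "series": [
    {"dp": [1,50,0],"spin": 0},
    {"dp": [2,100,0],"spin": 0},
    {"dp": [4,150,0],"spin": 0},
    {"dp": [5,200,10],"spin": 0},
    {"dp": [7,245,40],"spin": 0},
    {"dp": [7,269.5,70],"spin": 0},
    {"dp": [7,269.5,85],"spin": 0},
    {"dp": [7,269.5,85],"spin": 0},
    {"dp": [7,269.5,85],"spin": 0}
  ]
}}

```text
time: 20.62
tool_pos: [589.7, -55.2, 111.0]
tool_rot: [3.14, -0.004, 0.011]
force: [0.7, -0.2, -0.9]
grip_width: 0.361
```

Run:
```python
from well import *
look(15,(589.6,-55.9),21,6,13,17)
plan((589.6,-55.9,49),0)
```

```text
px/mm 4.875
t 20.675 pos [589.9 -55.2 111.3] yaw -0.003 q6 -0.09 -> dp [-0.8  0.6 62.3] spin -0.003
```

View pics/td15.png

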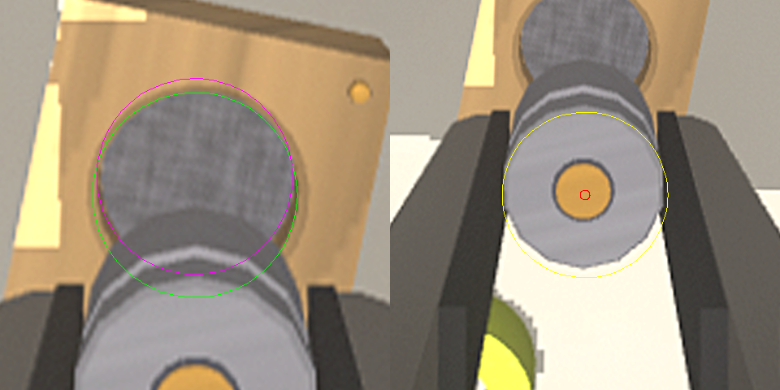

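>>> {"op": "servo_tool", "data": {
  "series": [
    {"dp": [0.5,0.7,20],"spin": 0},
    {"dp": [0.5,0.7,40],"spin": 0},
    {"dp": [0.5,0.7,51],"spin": 0},
    {"dp": [0.5,0.7,58],"spin": 0},
    {"dp": [0.5,0.7,61],"spin": 0},
    {"dp": [0.5,0.7,62],"spin": 0},
    {"dp": [0.5,0.7,62],"spin": 0}
  ]
}}

```text
time: 21.55
tool_pos: [591.2, -56.1, 49.7]
tool_rot: [3.139, -0.004, 0.013]
force: [1.1, 0.5, -1.2]
grip_width: 0.359
```

Run:
```python
from well import *
look(16,(589.6,-55.9),21,6,13,17)
plan((589.6,-55.9,47.3),0)
```

```text
px/mm 4.875
t 21.6 pos [591.2 -56.1  49.7] yaw -0.003 q6 -0.09 -> dp [-1.6 -0.2  2.4] spin -0.003
```

View pics/td16.png

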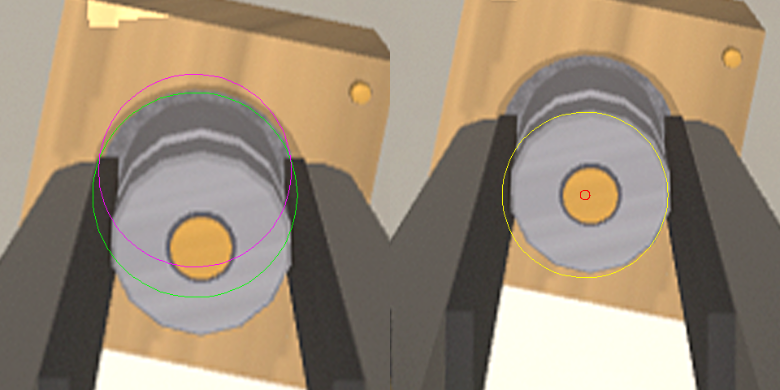

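>>> {"op": "servo_tool", "data": {
  "series": [
    {"dp": [-1,0,1],"spin": 0},
    {"dp": [-1,0,2.3],"spin": 0},
    {"dp": [-1,0,2.3],"spin": 0}
  ]
}}

```text
time: 21.98
tool_pos: [590.2, -56.1, 47.4]
tool_rot: [3.139, -0.004, 0.013]
force: [0.2, -0.1, -2.9]
grip_width: 0.357
```

>>> {"op": "servo_tool", "data": {
  "series": [
    {"dp": [0,0,0],"spin": 0},
    {"dp": [0,0,0],"spin": 0},
    {"dp": [0,0,0],"spin": 0},
    {"dp": [0,0,-20],"spin": 0},
    {"dp": [0,0,-60],"spin": 0},
    {"dp": [0,0,-100],"spin": 0},
    {"dp": [0,0,-130],"spin": 0},
    {"dp": [0,0,-130],"spin": 0}
  ],
  "jaw": 68
}}

```text
time: 22.98
tool_pos: [590.8, -56.0, 181.2]
tool_rot: [3.139, -0.004, 0.023]
force: [-0.6, 0.6, 0.1]
grip_width: 0.743
```

Run:
```python
from st import *
c=cam("wrist")
cv2.imwrite("pics/wrist17.png",arm.snapshot("wrist"))
tiles("pics/wrist17.png",c,"wrist",(589.6,-55.9),[(24,20),(41,27)],"pics/td17.png",half=45,S=4)
plan((582.2,213,140),0)
```

```text
t 23.025 pos [589.8 -55.8 179.3] yaw -0.002 q6 -0.09 -> dp [  -8.7 -268.9   38.5] spin -0.002
```

View pics/td17.png

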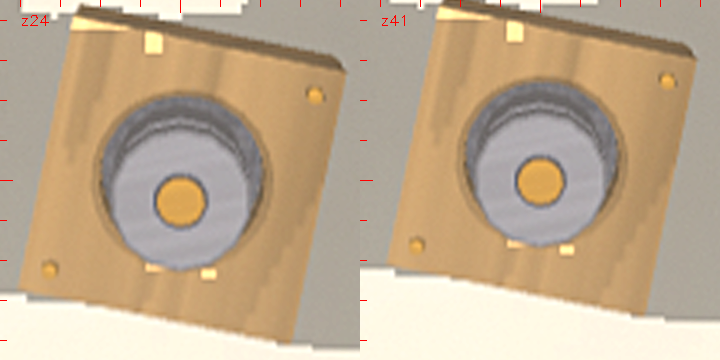

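w200 is seated and centred. Next is w500.

>>> {"op": "servo_tool", "data": {
  "series": [
    {"dp": [-1,-50,0],"spin": 0},
    {"dp": [-2,-100,0],"spin": 0},
    {"dp": [-4,-150,0],"spin": 0},
    {"dp": [-6,-205,0],"spin": 0},
    {"dp": [-8,-250,20],"spin": 0},
    {"dp": [-8,-269,38],"spin": 0},
    {"dp": [-8,-269,38],"spin": 0},
    {"dp": [-8,-269,38],"spin": 0}
  ]
}}

```text
time: 24.02
tool_pos: [582.9, 211.7, 140.4]
tool_rot: [3.138, -0.005, 0.017]
force: [-1.1, -0.8, -0.1]
grip_width: 0.738
```

Run:
```python
from st import *
c=cam("wrist")
cv2.imwrite("pics/wrist18.png",arm.snapshot("wrist"))
tiles("pics/wrist18.png",c,"wrist",(582,212),[(100,20),(62,27)],"pics/td18.png",half=40,S=4.5)
plan((582.2,213,101),0)
```

```text
t 24.075 pos [583.3 211.7 140.8] yaw -0.004 q6 0.36 -> dp [-1.5 -1.4 39.8] spin -0.004
```

View pics/td18.png

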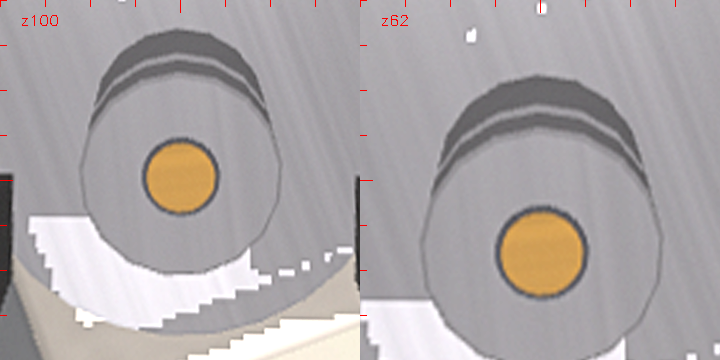

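>>> {"op": "servo_tool", "data": {
  "series": [
    {"dp": [-1,-1,16],"spin": 0},
    {"dp": [-1,-1,30],"spin": 0},
    {"dp": [-1,-1,38],"spin": 0},
    {"dp": [-1,-1,39.5],"spin": 0},
    {"dp": [-1,-1,39.5],"spin": 0}
  ]
}}

```text
time: 24.7
tool_pos: [582.8, 212.6, 101.3]
tool_rot: [3.139, -0.006, 0.018]
force: [0.4, 0.0, -0.3]
grip_width: 0.739
```

>>> {"op": "servo_tool", "data": {
  "series": [
    {"dp": [0,0,0],"spin": 0},
    {"dp": [0,0,0],"spin": 0},
    {"dp": [0,0,0],"spin": 0},
    {"dp": [0,0,0],"spin": 0},
    {"dp": [0,0,0],"spin": 0},
    {"dp": [0,0,0],"spin": 0}
  ],
  "jaw": 30
}}

```text
time: 25.45
tool_pos: [582.9, 212.7, 101.6]
tool_rot: [3.139, -0.006, 0.019]
force: [-2.1, 0.6, 4.7]
grip_width: 0.49
```

>>> {"op": "servo_tool", "data": {
  "series": [
    {"dp": [0,0,-10],"spin": 0},
    {"dp": [0,0,-30],"spin": 0},
    {"dp": [0,0,-55],"spin": 0},
    {"dp": [0,0,-70],"spin": 0},
    {"dp": [0,0,-70],"spin": 0}
  ]
}}

```text
time: 26.08
tool_pos: [582.9, 213.2, 173.2]
tool_rot: [3.14, -0.006, 0.023]
force: [0.3, 0.1, -6.0]
grip_width: 0.489
```

Run:
```python
from st import *
c=cam("wrist")
cv2.imwrite("pics/wrist19.png",arm.snapshot("wrist"))
s=arm.get_state(); z=s["tool_pos"][2]
tiles("pics/wrist19.png",c,"wrist",(582,212),[(62,20),(round(z-1),27)],"pics/td19.png",half=40,S=4.5)
plan((521.6,-321.8,120),0)
```

```text
t 26.125 pos [582.1 212.9 172. ] yaw -0.004 q6 0.36 -> dp [-59.2 534.8  52.5] spin -0.004
```

View pics/td19.png

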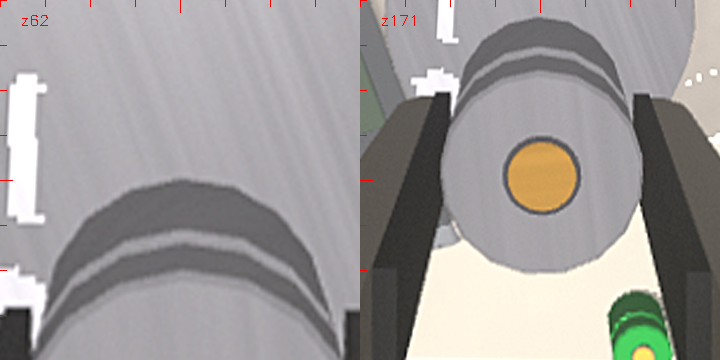

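w500 is held. I'll carry it to its case.

>>> {"op": "servo_tool", "data": {
  "series": [
    {"dp": [-4,40,0],"spin": 0},
    {"dp": [-10,95,0],"spin": 0},
    {"dp": [-17,150,0],"spin": 0},
    {"dp": [-23,205,0],"spin": 0},
    {"dp": [-29,260,0],"spin": 0},
    {"dp": [-35,315,0],"spin": 0},
    {"dp": [-42,370,0],"spin": 0},
    {"dp": [-48,425,0],"spin": 0},
    {"dp": [-54,480,10],"spin": 0},
    {"dp": [-60,520,20],"spin": 0}
  ]
}}

```text
time: 27.38
tool_pos: [519.5, -309.0, 151.2]
tool_rot: [3.139, -0.007, 0.019]
force: [-0.2, 0.6, -4.8]
grip_width: 0.492
```

Run:
```python
from h import *
plan((521.6,-321.8,115),0)
```

```text
t 27.375 pos [ 519.5 -309.   151.2] yaw -0.005 q6 -0.54 -> dp [ 1.7 12.7 36.2] spin -0.005
```

>>> {"op": "servo_tool", "data": {
  "series": [
    {"dp": [2,12.5,15],"spin": 0},
    {"dp": [2,12.5,30],"spin": 0},
    {"dp": [2,12.5,36],"spin": 0},
    {"dp": [2,12.5,36],"spin": 0},
    {"dp": [2,12.5,36],"spin": 0}
  ]
}}

```text
time: 28.0
tool_pos: [522.5, -320.9, 115.8]
tool_rot: [3.139, -0.006, 0.02]
force: [0.6, -0.2, -3.9]
grip_width: 0.493
```

Run:
```python
from well import *
look(20,(521.6,-321.8),27,1,9,23)
plan((521.6,-321.8,50),0)
```

```text
px/mm 4.875
t 28.05 pos [ 522.5 -321.1  115.9] yaw -0.004 q6 -0.56 -> dp [-1.7  0.5 65.9] spin -0.004
```

View pics/td20.png

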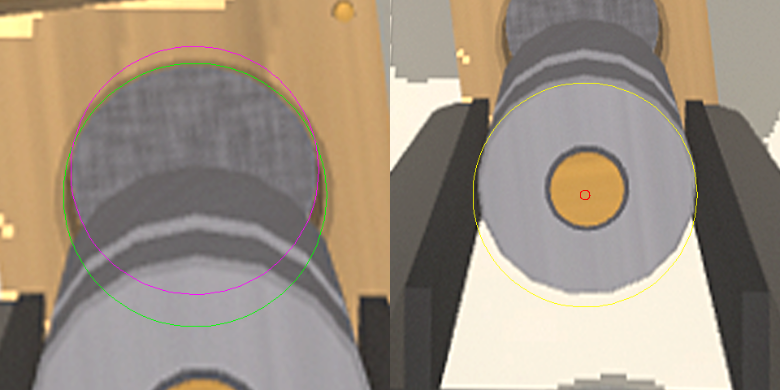

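View pics/wrist20.png

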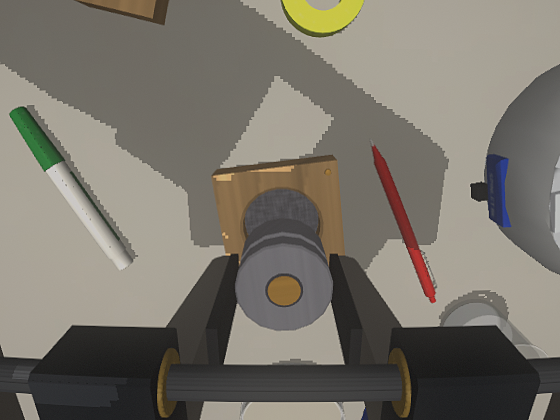

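>>> {"op": "servo_tool", "data": {
  "series": [
    {"dp": [-1,1.2,20],"spin": 0},
    {"dp": [-1,1.2,40],"spin": 0},
    {"dp": [-1,1.2,53],"spin": 0},
    {"dp": [-1,1.2,60],"spin": 0},
    {"dp": [-1,1.2,64],"spin": 0},
    {"dp": [-1,1.2,65],"spin": 0},
    {"dp": [-1,1.2,65],"spin": 0}
  ]
}}

```text
time: 28.92
tool_pos: [522.6, -322.7, 51.3]
tool_rot: [3.139, -0.006, 0.021]
force: [-0.4, 0.6, -4.8]
grip_width: 0.488
```

Run:
```python
from well import *
look(21,(521.6,-321.8),27,1,9,23)
plan((521.6,-321.8,48.3),0)
```

```text
px/mm 4.875
t 28.975 pos [ 522.6 -322.7   51.4] yaw -0.004 q6 -0.56 -> dp [-1.  -0.9  3.1] spin -0.004
```

View pics/td21.png

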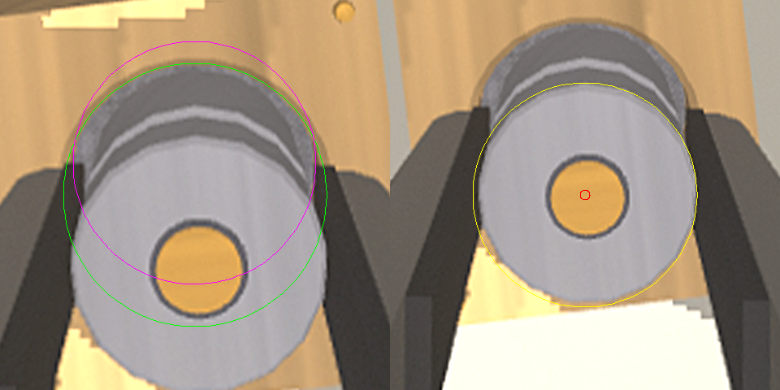

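w500 is in the well, within 0.5 mm of centre. I'll lower it and release.

>>> {"op": "servo_tool", "data": {
  "series": [
    {"dp": [-0.5,0,1.5],"spin": 0},
    {"dp": [-0.5,0,2.7],"spin": 0},
    {"dp": [-0.5,0,2.7],"spin": 0}
  ]
}}

```text
time: 29.35
tool_pos: [522.1, -322.7, 48.7]
tool_rot: [3.139, -0.006, 0.021]
force: [-0.2, -0.4, -4.7]
grip_width: 0.492
```

>>> {"op": "servo_tool", "data": {
  "series": [
    {"dp": [0,0,0],"spin": 0},
    {"dp": [0,0,0],"spin": 0},
    {"dp": [0,0,0],"spin": 0},
    {"dp": [0,0,-20],"spin": 0},
    {"dp": [0,0,-60],"spin": 0},
    {"dp": [0,0,-110],"spin": 0},
    {"dp": [0,0,-160],"spin": 0},
    {"dp": [0,0,-180],"spin": 0},
    {"dp": [0,0,-180],"spin": 0}
  ],
  "jaw": 70
}}

```text
time: 30.48
tool_pos: [520.7, -322.7, 231.8]
tool_rot: [3.136, -0.006, 0.028]
force: [-0.1, -0.3, 0.2]
grip_width: 0.762
```

Run:
```python
from st import *
c=cam("wrist")
cv2.imwrite("pics/wrist22.png",arm.snapshot("wrist"))
tiles("pics/wrist22.png",c,"wrist",(521.6,-321.8),[(24,20),(47,27)],"pics/td22.png",half=45,S=4)
plan((490,-135,320),0)
```

```text
t 30.525 pos [ 519.9 -322.3  229.9] yaw -0.004 q6 -0.56 -> dp [ -29.2 -186.8  -91.3] spin -0.004
```

View pics/td22.png

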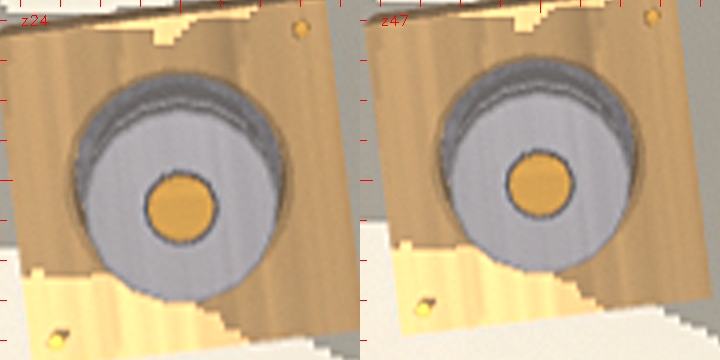

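All four are placed, with w500 within 1 mm of its centre. I'll go back to the overview pose for a last check.

>>> {"op": "servo_tool", "data": {
  "series": [
    {"dp": [-6,-40,-20],"spin": 0},
    {"dp": [-14,-90,-45],"spin": 0},
    {"dp": [-22,-140,-70],"spin": 0},
    {"dp": [-29,-187,-91],"spin": 0},
    {"dp": [-29,-187,-91],"spin": 0},
    {"dp": [-29,-187,-91],"spin": 0},
    {"dp": [-29,-187,-91],"spin": 0}
  ]
}}

```text
time: 31.4
tool_pos: [489.9, -135.7, 318.5]
tool_rot: [3.138, -0.008, 0.021]
force: [-0.3, -0.4, -0.4]
grip_width: 0.761
```

Run:
```python
from st import *
c=cam("wrist"); im=arm.snapshot("wrist"); cv2.imwrite("pics/wrist23.png",im)
cv2.imwrite("pics/scene23.png",arm.snapshot("scene"))
W={"500":(521.6,-321.8,47),"200":(589.6,-55.9,41),"100":(441.5,-13.4,37),"50":(426.4,-156.2,36)}
T=[]
for k,(x,y,z) in W.items():
    t=cv2.convertScaleAbs(topdown(im,"wrist",c,(x,y),z,36,4),alpha=1.6); cv2.circle(t,(144,144),28,(0,255,0),1); cv2.circle(t,(144,144),2,(0,0,255),-1); T.append(t)
cv2.imwrite("pics/td23.png",np.vstack([np.hstack(T[:2]),np.hstack(T[2:])]))
print(arm.get_state()["force"])
```

```text
[ 0.22025351  0.07658858 -0.62343942]
```

View pics/td23.png

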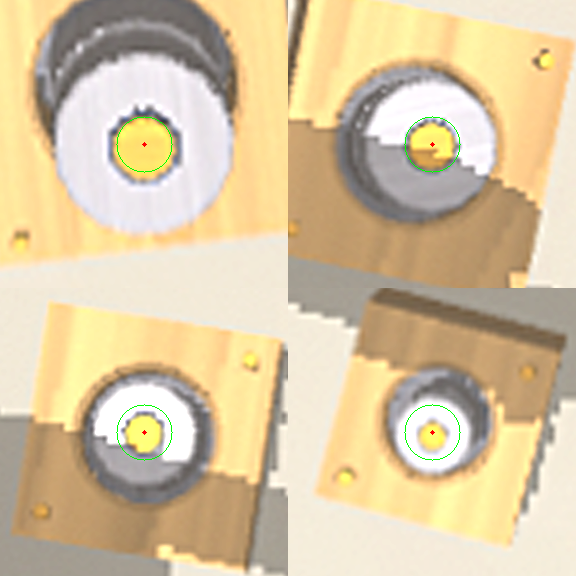

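View pics/scene23.png

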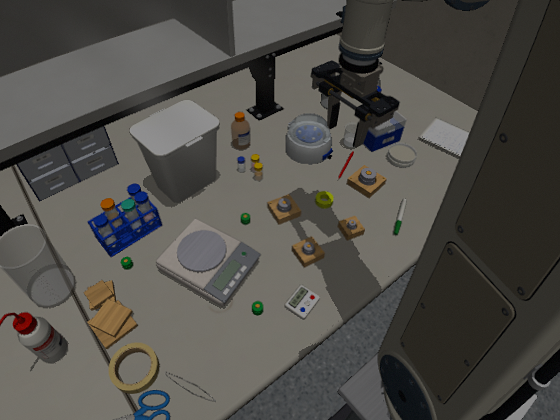

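All four weights sit within about 1 mm of their well centres at the fully seated height. The pan is empty and the arm is clear, so I'm handing in.

```bash
python3 -c "
from station import arm
print(arm.hand_in())"
```

```text
the job is handed in; nothing more can be done
None
```

I moved all four weights off the balance one at a time (50, 100, 200, then 500) into their own cases and handed the job in at about 31.5 s. No verdict was reported.

- **Last checks:** in the final wrist view, each weight stands upright within about 1 mm of its well centre, at the height expected when fully seated. The scene view shows the pan empty and the arm clear, and the force reading was near zero.
- **Balance and bench:** the jaws never went near the balance, and the wrist force stayed near 6 N or less throughout. The green look-alikes were left alone.
- **Disagreements:** position readings jittered by about 1 mm, so I corrected each weight against the well in the same picture before lowering it. The trained networks also reported the green look-alikes, and once a case, as the 100 g weight; I ignored those. One move call was refused because it had no spin value, and nothing moved.

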